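# Shove a blank home with the air pusher's spring-centred lever

### The job

Turn the orange ball knob anticlockwise until its yellow catch has swung well clear of the red valve lever. Then push the lever fully over towards the side of the jig where the pale wood blank lies, so that the air pusher shoves that blank up against its green end stop, hold the lever there for two seconds, and let it spring back to the middle. Leave the knob open, do not move the dark blank or the other things on the bench, and do not push the pale blank or the pusher directly.

Things in the scene. Friction and masses are not known exactly. Their poses are not given: they have to be found in the camera images.
- console: Fixed valve console: blue panel 300 mm wide (y) and 170 mm along its slope, tilted 32 deg to face up and towards the robot. Origin on the bench under the panel's middle; z up, y along the width to the robot's left, x level, away from the robot. In this frame the panel's outward normal is (-sin 32, 0, cos 32 deg) and its face's middle is 80 mm above the origin.
- lamp_bar (a point): Middle of a level lamp bar, 16 mm thick, 296 mm long along the console's y, held above the panel by 16 mm tubes at its ends. It blocks a tool that points straight down at the knob or lever; a tool pointing squarely at the panel (32 deg tilt) has 75 mm from its axis to the bar.
- ball (a point): Centre of the smooth orange ball knob, 40 mm diameter, 72 mm out from the panel on a 16 mm neck, at the panel's left. Its z is the turning axis (panel's outward normal); it turns with the knob; at joint 0 its x points up the slope, y along the console's y. Gripped off its widest part, or weakly, the ball slips.
- catch (a joint): Angle of the ball knob and its yellow catch, rad: 0 (catch on) to 1.2 (end stop); grows anticlockwise looking at the panel from the robot. Stays where left; turning takes about 0.12 N m. Starts near 0. Beyond about 0.4 the lever is free; well clear means 0.5 or more.
- fork (a point): Forked end of the yellow catch, a flat arm turning with the knob, 130 mm from its axis and 30 mm out from the panel (top 34 mm out). At joint 0 its two prongs stand either side of the lever's stem and block it; turned anticlockwise it swings up the slope.
- lever_grip (a point): Middle of the red grip of the lever: the grip is a cylinder of 22 mm diameter and 50 mm length, on a 12 mm steel stem; this point is 95 mm from the lever's pivot and the grip's end is 25 mm beyond it. z along the lever, outwards.
- lever_pivot (a point): Pivot of the lever, on the panel face, 130 mm to the right of the knob's axis. At rest the lever stands square to the panel (along the outward normal).
- lever (a joint): Lever angle, rad, -0.5 to 0.5 (end stops); 0 = centred; positive leans to the console's +y (robot's left), negative to its right. Hinged about a line up the slope. Centring spring: about 10 N sideways at the grip when fully over; springs back within a second when let go. The pusher follows it at once.
- jig: Plywood jig behind the console, 340 mm along its y, 120 mm deep. Origin under its middle, on the bench; y along the pusher's travel. Two green end stops face inwards at y = +-131.5 mm. A blank lies in the bay on either side of the pusher, on the jig's 12 mm base between low wooden rails.
- pusher: Aluminium pusher plate, 20 mm thick along y, in the jig's middle when the lever is centred (origin at the jig's). Slides along the jig's y by 0.12 m per rad of lever, the way the lever leans (positive: +y, robot's left), 60 mm at full lever, which leaves the blank within 2 mm of its end stop.
- pale_blank: Loose pale wood blank, 76 mm across the jig, 60 mm along y, 36 mm high, origin in the middle of its underside. Lies in one of the jig's two bays, which one varies. Against a stop its origin is 101.5 mm from the jig's middle.
- dark_blank: Loose dark brown wood blank of the same size, in the other bay; to be left where it is.
- paint_tin: Paint tin, 84 mm diameter, 100 mm high, origin under its middle; stands left of the console; leave alone.
- paper_cup: Empty white cup, 72 mm diameter at the rim, 85 mm high, origin under its middle; stands right of the console; leave alone.
- brush: Brush lying on the bench to the right of the cup; leave alone.
Mind the look-alikes: they are no part of the job. Of the things like the pale_blank, leave any that is pink; of the rest the smaller one is meant.

How it is judged:
On the way, in this order (a step that is already met when the one before it is completed fails the run):
1. the yellow catch is turned at least 0.5 rad, clear of the lever (value of joint catch above 0.5 rad), for 0.2 s.
2. the lever is held over (beyond 0.4 rad) with the pale blank within 10 mm of its end stop, for 1.5 s (((value of joint lever above 0.4 rad and y of pale_blank in the frame of jig above 0.092 m) or (value of joint lever below -0.4 rad and y of pale_blank in the frame of jig below -0.092 m))), for 1.5 s.
3. the lever has sprung back to the middle (value of joint lever between -0.06 and 0.06 rad), for 0.2 s.
At the end, for the whole second after the job is handed in: The pale blank rests within 10 mm of the green end stop on its own side, the lever is let go and back within 0.06 rad of the middle, the catch is still turned at least 0.5 rad, and the dark blank is within 8 mm of where it was (all of step 3 and (y of pale_blank in the frame of jig above 0.092 m or y of pale_blank in the frame of jig below -0.092 m) and value of joint catch above 0.5 rad and linear speed of pale_blank below 0.02 m/s and distance of dark_blank from where it was at the start of the episode below 0.008 m); the robot touches nothing.
It fails at once if the dark blank is moved more than 8 mm (distance of dark_blank from where it was at the start of the episode above 0.008 m).
It fails at once if the robot itself pushes the pale blank or the pusher with more than 1 N (contact force between any of the fingers, the arm and pale_blank above 1 N or contact force between any of the fingers, the arm and pusher above 1 N).
It fails at once if the tin, the cup or the brush is moved more than 20 mm (distance of any of paint_tin, paper_cup, brush from where it was at the start of the episode above 0.02 m).
It also fails if it takes over 48 s, if anything falls off the work surface, if the arm or the gripper's body presses on something with over 40 N, if the wrist force passes 120 N, or if a joint passes its speed limit or range.

### The arm

A 6-joint arm with a two-finger parallel gripper is mounted at the origin on the work surface. World frame = base frame: x ahead of the robot, y to its left, z up, the work surface at z = 0. Lengths are in m, angles in rad, forces in N, time in s.
With the tool pointing down it reaches from about 0.2 to 0.875 m from the base axis. Payload 3.4 kg.
Tool frame: the origin (TCP) lies on the centre line of the jaws, within the pads' length; the fingertips stand 8 mm ahead of it and the grasp point (between the pads) lies 11 mm behind it; z points along the fingers, x is the direction in which the jaws open and shut, and the axes are right-handed (so a half turn about z gives the same grasp; the last joint's range is limited). The gripper opens to 94 mm and grips with 3 to 60 N. Pads are 16 mm wide; open, the fingers measure 119 mm over their backs; the gripper's body (75 mm by 177 mm) begins 78 mm behind the grasp point.
Start: joints at [1.091, 0.276, 1.505, -0, 1.361, -0.121], TCP at [0.202, 0.538, 0.213] pointing down, gripper open.
Joint ranges: [-2.89, 2.89], [-0.75, 2.08], [0.22, 2.7], [-1.18, 4.32], [0.11, 2.71], [-2.7, 2.7]. Speed limits (rad/s): [2.57, 2.57, 3.14, 3.14, 3.14, 3.14].

### API

Orientations are given as a unit quaternion [w, x, y, z].
In Python, from plant import r, gripper_to, inverse_kinematics, vision, models, telemetry gives the robot as it stands. Calls block until the motion is done:
- r.move_to(position, orientation): joint-space move of the TCP to a pose.
- r.move_l(position, rot=None, vel=0.15, guard=None): straight line of the TCP; rot=None keeps the orientation; vel is the mean speed in m/s. With guard (N) it stops when the force on the tool has changed by that much, and returns True; else False.
- r.movej(angles): joint-space move.
- gripper_to(opening, f_grip=None): finger opening in m; f_grip is the grip in N (None keeps the last); returns when the fingers have stopped.
- r.hold(seconds).
- inverse_kinematics(position, orientation): joint angles nearest the present ones, or None.
- vision.snapshot(name): name is "scene" or "top"; returns the picture (480x640x3 uint8, red, green, blue); there is no depth.
- vision.get_calibration(name): a dict with "fx", "fy", "cx", "cy" (pixels), "position" and "orientation" of the camera in the world. Camera axes: x right, y down, z forward; pixel columns grow to the right and rows downward; lengths in m; the calibration is good to about 2 mm. A picture is of the moment at which its call begins. get_calibration takes no time and is no camera call.
A pose or a line that the arm cannot do raises r.PlanningError and nothing moves.
- r.sign_off(): hands the job in, once; it reports no verdict.
Trained networks look in the newest picture that a camera, given by its name, has taken for a name from the list of things; names that differ only in an ending like _2 or _b are one class to them, and where a whole thing is asked for, a point or a joint stands for the part that bears it (a point fixed in the world has none). Each returns a list of dicts, best first, with "score" (0 to 1); they miss things now and then, are a little off and sometimes report something else, mostly with a low value. They report only what shows in the picture. A call takes as long as a camera call. They do not tell look-alikes from the thing itself.
- models.boxes_of(thing, camera): "at" ([x, y, z] in m, in world coordinates, good to about 4 mm: the middle of the surface that is visible of it).
- models.regions_of(thing, camera): "pixels" (480x640 bool, what is visible of it).
- models.mark_of(thing, camera): "at" ([x, y, z] in m, in world coordinates, good to about 4 mm: a listed point, or the origin of a listed thing).
Readings, each from a call of its own:
- telemetry.current_t(): time.
- telemetry.current_joints(): joint angles.
- telemetry.current_dq(): joint speeds.
- telemetry.current_joint_efforts(): joint torques, N m.
- telemetry.current_ee_pos(): TCP position.
- telemetry.current_tool_rot(): TCP orientation.
- telemetry.current_wrist_force(): force on the tool from outside, world axes, zero at the start.
- telemetry.current_torque(): the same for the moment, N m.
- telemetry.current_opening(): finger opening in m.
Only numpy, scipy, OpenCV 4.12 (cv2) and the standard library are available. Lean on these libraries where they do the work, as an engineer would, in place of code of your own. Each camera call takes 0.05 s, during which the arm holds its last target.

## Working session

There is one attempt and no reset: what is moved stays moved. The work goes in short steps, each a Python script; the robot and the scene stay as the last script left them, time stands still between calls to the robot, and variables do not carry over. Pictures are saved under pics/ and viewed, and the job is handed in when it is done.

```bash
ls; mkdir -p pics; python3 - <<'E'
from plant import r, gripper_to, inverse_kinematics, vision, models, telemetry
import cv2
for n in ("scene","top"):
    im=vision.snapshot(n); cv2.imwrite(f"pics/{n}0.png",im[:,:,::-1])
    print(n,vision.get_calibration(n))
    for t in ["ball","fork","lever_grip","lever_pivot","lamp_bar","console","jig","pusher","pale_blank","dark_blank","paint_tin","paper_cup"]:
        print(n,t,[([round(float(v),3) for v in d["at"]],round(float(d["score"]),2)) for d in models.mark_of(t,n)])
print(telemetry.current_t())
E
```

```text
pics
scene {'fx': 498.9434654976769, 'fy': 498.9434654976769, 'cx': 325.61548028335966, 'cy': 251.16393548406268, 'position': array([1.26951577, 0.45778081, 0.75918407]), 'orientation': array([-0.19698236,  0.40869976,  0.79695993, -0.39876975])}
scene ball [([0.501, 0.06, 0.136], 0.68)]
scene fork [([0.567, -0.057, 0.107], 0.74), ([0.531, 0.003, 0.282], 0.3)]
scene lever_grip [([0.526, -0.072, 0.156], 0.79)]
scene lever_pivot [([0.501, 0.059, 0.139], 0.3)]
scene lamp_bar [([0.531, 0.0, 0.281], 0.76), ([0.733, 0.081, 0.013], 0.67)]
scene console [([0.563, 0.011, -0.0], 0.71)]
scene jig [([0.746, 0.026, -0.0], 0.71), ([0.564, -0.057, 0.106], 0.48), ([0.636, -0.355, 0.001], 0.44)]
scene pusher [([0.748, 0.024, 0.001], 0.7), ([0.574, -0.053, 0.071], 0.16)]
scene pale_blank [([0.766, -0.034, 0.012], 0.92), ([0.54, -0.338, -0.006], 0.85), ([0.807, -0.248, -0.003], 0.68), ([0.501, 0.058, 0.139], 0.67)]
scene dark_blank [([0.731, 0.083, 0.013], 0.96)]
scene paint_tin [([0.443, 0.234, 0.0], 0.87)]
scene paper_cup [([0.588, -0.206, 0.0], 0.6), ([0.531, -0.002, 0.283], 0.47)]
top {'fx': 596.34
[... 288 characters left out ...]
58, 0.105], 0.7)]
top lever_grip [([0.525, -0.066, 0.153], 0.53), ([0.529, 0.002, 0.275], 0.21)]
top lever_pivot []
top lamp_bar [([0.529, 0.003, 0.276], 0.8)]
top console [([0.562, 0.008, -0.002], 0.75), ([0.594, -0.204, -0.001], 0.58), ([0.735, 0.084, 0.013], 0.55), ([0.442, 0.229, -0.002], 0.41)]
top jig []
top pusher [([0.743, 0.025, 0.003], 0.82), ([0.763, -0.036, 0.009], 0.64), ([0.529, -0.0, 0.271], 0.16)]
top pale_blank [([0.764, -0.039, 0.011], 0.88), ([0.536, -0.332, -0.002], 0.79), ([0.809, -0.246, 0.0], 0.58), ([0.736, 0.084, 0.014], 0.31)]
top dark_blank [([0.734, 0.082, 0.014], 0.82)]
top paint_tin [([0.444, 0.232, 0.001], 0.74)]
top paper_cup [([0.593, -0.207, 0.0], 0.59)]
1.3
```

View pics/scene0.png

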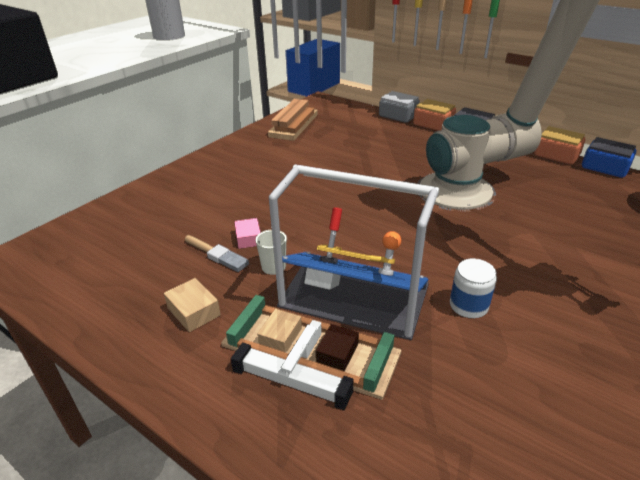

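View pics/top0.png

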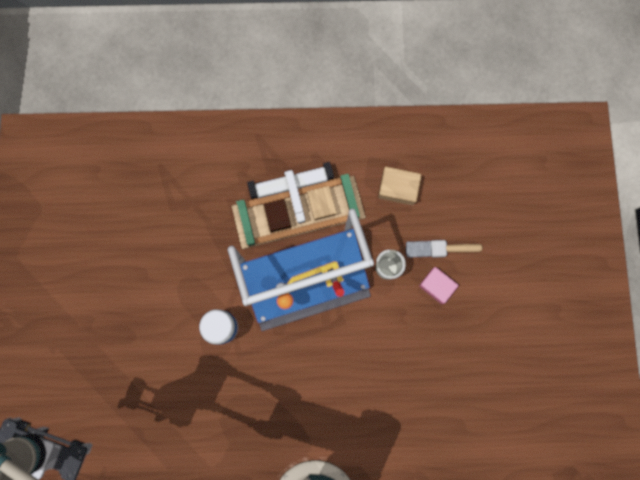

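The pale blank in the jig (scene px ~(280,330)) lies in the right-hand (−y) bay and the dark one (338,347) in the left. The larger pale block (192,303) and the pink one (248,232) are decoys. So the lever goes negative, towards robot's right. Next I'll fit the console geometry from several measurements.

```bash
cat > geo.py <<'E'
import numpy as np
from scipy.optimize import least_squares
from scipy.spatial.transform import Rotation as R
t=np.radians(32); s,c=np.sin(t),np.cos(t)
def frame(p):
    x,y,psi,a,b=p[:5]
    M=R.from_euler('z',psi).as_matrix()
    O=np.array([x,y,0]); n=M@[-s,0,c]; u=M@[c,0,s]; yh=M@[0,1.,0]
    P=O+[0,0,.08]+a*u+b*yh      # knob axis on the panel
    return O,n,u,yh,P
def q(Rm):
    v=R.from_matrix(Rm).as_quat(); return np.array([v[3],v[0],v[1],v[2]])
def tool(n,u,yh,theta,tilt):
    """x along -yh?, z = -n, turned theta about n, leaning tilt away from the bar (towards robot)"""
    z=-n; x=yh; y=np.cross(z,x)
    B=np.stack([x,y,z],1)
    L=R.from_rotvec(-yh*tilt).as_matrix()   # leans -z axis away from +u
    return R.from_rotvec(n*theta).as_matrix()@L@B
E
python3 - <<'E'
from geo import *
from plant import vision, models, telemetry, inverse_kinematics
import json
obs={k:[] for k in ["ball","fork","lever_grip","lamp_bar","console","pusher","pale_blank","dark_blank"]}
near={"ball":(.501,.06,.136),"fork":(.566,-.058,.106),"lever_grip":(.526,-.07,.155),"lamp_bar":(.53,0,.278),"console":(.563,.01,0),"pusher":(.746,.025,0),"pale_blank":(.765,-.036,.012),"dark_blank":(.733,.083,.013)}
for k in range(4):
  for cam in("scene","top"):
    vision.snapshot(cam)
    for n_ in obs:
      if k>1 and n_ not in("ball","lever_grip","fork"): continue
      for d in models.mark_of(n_,cam):
        if np.linalg.norm(np.array(d["at"])-near[n_])<.02: obs[n_].append(list(map(float,d["at"])))
m={k:np.mean(v,0) for k,v in obs.items()}
for k in m: print(k,m[k].round(4),np.std(obs[k],0).round(4))
def model(p):
    O,n,u,yh,P=frame(p)
    return {"ball":P+.072*n,"fork":P-.13*yh+.03*n,"lever_grip":P-.13*yh+.095*n,"console":O}
def res(p):
    M=model(p); return np.concatenate([(M[k]-m[k])*(0.5 if k=="console" else 1)*1e3 for k in M]+[1e3*.3*(frame(p)[3][:2]@np.array([-1,0])*0+0)*np.ones(1)])
f=least_squares(res,[.563,.01,.26,0,.06]); print(f.x.round(4)); 
M=model(f.x)
for k in M: print(k,M[k].round(4),((M[k]-m[k])*1e3).round(1))
O,n,u,yh,P=frame(f.x)
d=m["lamp_bar"]-P; print("bar u,y,n rel knob",d@u,d@yh,d@n)
d=m["dark_blank"]-m["pale_blank"]; print("yaw from blanks",np.arctan2(-d[0],d[1]))
np.save("p.npy",f.x)
ball=M["ball"]
for th in np.arange(-.5,.51,.1):
  for flip in (0,np.pi):
    T=tool(n,u,yh,th,.2)@R.from_euler('z',flip).as_matrix()
    j=[inverse_kinematics(list(ball+T[:,2]*k),list(q(T))) for k in(.011,-.12)]
    print(round(th,1),round(flip,1),[None if a is None else np.round(a,2).tolist() for a in j])
print(telemetry.current_t())
E
```

```text
ball [0.5009 0.0596 0.1354] [0.0008 0.0014 0.0009]
fork [ 0.5649 -0.0571  0.106 ] [0.0019 0.001  0.0016]
lever_grip [ 0.5242 -0.0704  0.155 ] [0.0025 0.0025 0.002 ]
lamp_bar [0.5302 0.     0.2775] [0.0015 0.0009 0.004 ]
console [0.5641 0.0103 0.0015] [0.001  0.0016 0.0032]
pusher [0.7475 0.0261 0.002 ] [0.0017 0.0008 0.0028]
pale_blank [ 0.7634 -0.035   0.0116] [0.0011 0.003  0.0016]
dark_blank [0.7337 0.0827 0.0134] [0.0021 0.0006 0.0009]
[ 0.5628  0.0099  0.3014 -0.0071  0.0654]
ball [0.5012 0.0592 0.1373] [ 0.3 -0.4  1.9]
fork [ 0.561  -0.0584  0.1017] [-3.9 -1.2 -4.3]
lever_grip [ 0.5281 -0.0686  0.1568] [4.  1.8 1.8]
console [0.5628 0.0099 0.    ] [-1.4 -0.4 -1.5]
bar u,y,n rel knob 0.08291260877423616 -0.06506943065232386 0.1855378508096414
yaw from blanks 0.24692642073966503
-0.5 0 [None, [-0.4, -0.34, 2.32, 0.67, 0.61, -2.19]]
-0.5 3.1 [[-0.2, 0.02, 2.4, 1.49, 0.24, 0.2], [-0.4, -0.34, 2.32, 0.67, 0.61, 0.96]]
-0.4 0 [None, [-0.46, -0.34, 2.32, 0.73, 0.66, -2.38]]
-0.4 3.1 [[-0.23, 0.02, 2.4, 1.51, 0.28, 0.06], [-0.46, -0.34, 2.32, 0.73, 0.66, 0.76]]
-0.3 0 [None, [-0.51, -0.
[... 484 characters left out ...]
2.7], None]
0.1 3.1 [[-0.36, 0.04, 2.4, 1.41, 0.46, -0.44], [-0.68, -0.3, 2.32, 0.86, 0.87, -0.01]]
0.2 0 [[-0.38, 0.04, 2.39, 1.37, 0.49, 2.62], None]
0.2 3.1 [[-0.38, 0.04, 2.39, 1.37, 0.49, -0.52], [-0.71, -0.28, 2.31, 0.87, 0.91, -0.13]]
0.3 0 [[-0.4, 0.05, 2.38, 1.34, 0.52, 2.55], None]
0.3 3.1 [[-0.4, 0.05, 2.38, 1.34, 0.52, -0.59], [-0.73, -0.27, 2.3, 0.86, 0.94, -0.25]]
0.4 0 [[-0.41, 0.05, 2.37, 1.3, 0.55, 2.48], None]
0.4 3.1 [[-0.41, 0.05, 2.37, 1.3, 0.55, -0.66], [-0.74, -0.25, 2.28, 0.86, 0.96, -0.35]]
0.5 0 [[-0.42, 0.05, 2.36, 1.25, 0.57, 2.41], [-0.75, -0.24, 2.27, 0.85, 0.99, 2.69]]
0.5 3.1 [[-0.42, 0.05, 2.36, 1.25, 0.57, -0.73], [-0.75, -0.24, 2.27, 0.85, 0.99, -0.45]]
3.9
```

```bash
python3 - <<'E'
from geo import *
from plant import vision, models, telemetry, inverse_kinematics
import cv2
def ray(cal,px):
    o=cal["orientation"]; M=R.from_quat([o[1],o[2],o[3],o[0]]).as_matrix()
    d=M@np.array([(px[0]-cal["cx"])/cal["fx"],(px[1]-cal["cy"])/cal["fy"],1]); return np.array(cal["position"]),d
cal=vision.get_calibration("top")
def at(px,z):
    o,d=ray(cal,px); return o+d*(z-o[2])/d[2]
im=vision.snapshot("top")
A,B=at((247,300),.28),at((371,263),.28); print(A,B,np.linalg.norm(A-B),np.arctan2(-(A-B)[0],(A-B)[1]))
# refine via panel blue
hsv=cv2.cvtColor(im,cv2.COLOR_RGB2HSV); g=cv2.inRange(hsv,(18,150,120),(32,255,255)); g[:240]=0;g[330:]=0;g[:,:270]=0;g[:,360:]=0
print("yellow",g.sum()/255)
cv2.imwrite("pics/topz.png",cv2.resize(im[150:350,200:420],None,fx=3.5,fy=3,interpolation=cv2.INTER_CUBIC)[:,:,::-1])
for ml in models.regions_of("lamp_bar","top")[:1]:
    ys,xs=np.nonzero(ml["pixels"]); print(xs.min(),xs.max(),ys.min(),ys.max(),len(xs))
p=np.load("p.npy"); O,n,u,yh,P=frame(p)
for t in(0,.2): print(t,tool(n,u,yh,0,t)[:,2])
E
```

```text
[0.49089569 0.13356808 0.28      ] [ 0.56507283 -0.13860975  0.28      ] 0.28210462179039736 0.2660701772389283
yellow 86.0
229 372 208 329 9526
0 [ 0.50603248  0.15730719 -0.8480481 ]
0.2 [ 0.65683217  0.20418536 -0.72586489]
```

View pics/topz.png

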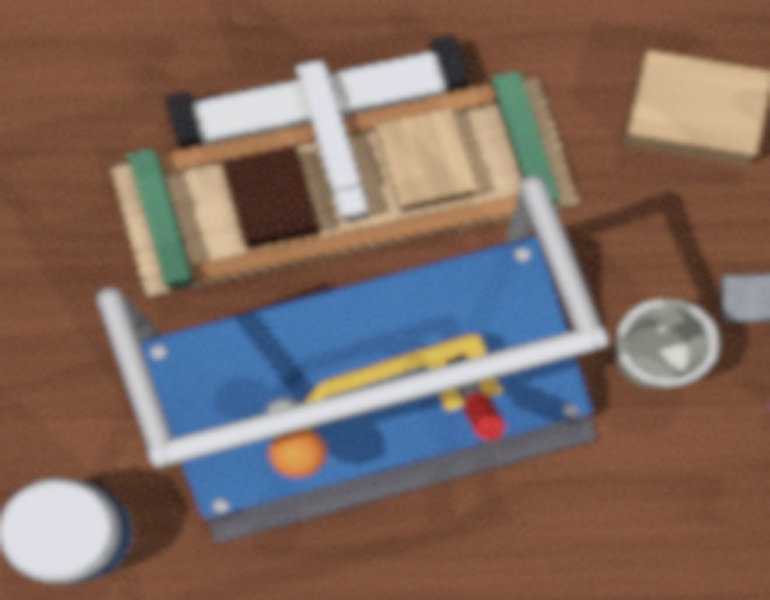

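```bash
python3 - <<'E'
from geo import *
from plant import inverse_kinematics,telemetry
m={"ball":np.array([.5009,.0596,.1354]),"fork":np.array([.5649,-.0571,.106]),"lever_grip":np.array([.5242,-.0704,.155]),"console":np.array([.5641,.0103,0])}
psi=.27
def full(p): return np.array([p[0],p[1],psi,p[2],p[3]])
def model(p):
    O,n,u,yh,P=frame(p)
    return {"ball":P+.072*n,"fork":P-.13*yh+.03*n,"lever_grip":P-.13*yh+.095*n,"console":O}
res=lambda p:np.concatenate([(model(full(p))[k]-m[k])*1e3 for k in m])
f=least_squares(res,[.563,.01,0,.06]); p=full(f.x); M=model(p)
print(p.round(4)); 
for k in M: print(k,M[k].round(4),((M[k]-m[k])*1e3).round(1))
np.save("p.npy",p)
O,n,u,yh,P=frame(p); ball=M["ball"]
F=R.from_euler('z',np.pi).as_matrix()
for tilt in(.1,.2):
 for th in(-.45,-.2,0,.2,.45):
    T=tool(n,u,yh,th,tilt)@F
    print(tilt,th,[None if a is None else np.round(a,2).tolist() for a in[inverse_kinematics(list(ball+T[:,2]*k),list(q(T))) for k in(.011,-.1)]])
for t in(0,.1,.2):
 T=tool(n,u,yh,0,t)@F
 for dy in(.03,0,-.025):
  L=M["lever_grip"]+yh*dy
  print(t,dy,[None if a is None else np.round(a,2).tolist() for a in[inverse_kinematics(list(L+T[:,2]*k),list(q(T))) for k in(.005,-.09)]])
E
```

```text
[ 0.5636  0.0102  0.27   -0.0072  0.064 ]
ball [0.5038 0.06   0.1372] [2.9 0.4 1.8]
fork [ 0.5599 -0.0593  0.1016] [-5.  -2.2 -4.4]
lever_grip [ 0.5267 -0.0685  0.1567] [2.5 1.9 1.7]
console [0.5636 0.0102 0.    ] [-0.5 -0.1  0. ]
0.1 -0.45 [[-0.19, 0.02, 2.31, 0.87, 0.3, 0.8], [-0.31, -0.25, 2.24, 0.52, 0.63, 1.11]]
0.1 -0.2 [[-0.22, 0.02, 2.31, 0.95, 0.34, 0.44], [-0.37, -0.24, 2.24, 0.59, 0.67, 0.76]]
0.1 0 [[-0.25, 0.02, 2.31, 0.98, 0.37, 0.2], [-0.41, -0.24, 2.24, 0.63, 0.7, 0.49]]
0.1 0.2 [[-0.27, 0.03, 2.31, 0.99, 0.41, -0.03], [-0.44, -0.23, 2.23, 0.66, 0.74, 0.25]]
0.1 0.45 [[-0.29, 0.03, 2.3, 0.97, 0.45, -0.27], [-0.47, -0.22, 2.22, 0.67, 0.78, -0.03]]
0.2 -0.45 [[-0.18, 0.02, 2.4, 1.54, 0.21, 0.14], [-0.32, -0.29, 2.34, 0.68, 0.5, 0.95]]
0.2 -0.2 [[-0.25, 0.03, 2.41, 1.54, 0.31, -0.16], [-0.45, -0.28, 2.35, 0.83, 0.6, 0.48]]
0.2 0 [[-0.3, 0.03, 2.4, 1.48, 0.38, -0.35], [-0.54, -0.27, 2.34, 0.89, 0.69, 0.17]]
0.2 0.2 [[-0.35, 0.04, 2.39, 1.41, 0.45, -0.5], [-0.6, -0.25, 2.33, 0.9, 0.77, -0.09]]
0.2 0.45 [[-0.39, 0.05, 2.37, 1.3, 0.52, -0.68], [-0.65, -0.22, 2.3, 0.89, 0.85, -0.36]]
0 0.03 [[-0.48, 0.03, 2.14, 0.65, 0.64, 0.35], [-0.6, -0.13, 2.06, 0.54, 0.91, 0.43]]
0 0 [[-0.55, 0.06, 2.12, 0.67, 0.68, 0.29], [-0.66, -0.1, 2.04, 0.56, 0.93, 0.36]]
0 -0.025 [[-0.59, 0.08, 2.09, 0.67, 0.7, 0.24], [-0.71, -0.07, 2.01, 0.57, 0.95, 0.31]]
0.1 0.03 [[-0.55, 0.02, 2.22, 0.9, 0.61, 0.06], [-0.72, -0.16, 2.16, 0.72, 0.89, 0.19]]
0.1 0 [[-0.62, 0.05, 2.19, 0.9, 0.65, 0.01], [-0.77, -0.12, 2.13, 0.73, 0.91, 0.13]]
0.1 -0.025 [[-0.66, 0.08, 2.17, 0.9, 0.68, -0.02], [-0.82, -0.09, 2.1, 0.74, 0.93, 0.09]]
0.2 0.03 [[-0.63, 0.03, 2.31, 1.17, 0.62, -0.26], [-0.84, -0.17, 2.25, 0.9, 0.9, -0.07]]
0.2 0 [[-0.69, 0.06, 2.27, 1.15, 0.66, -0.29], [-0.89, -0.13, 2.22, 0.91, 0.93, -0.12]]
0.2 -0.025 [[-0.73, 0.09, 2.24, 1.13, 0.7, -0.3], [-0.93, -0.09, 2.19, 0.91, 0.95, -0.15]]
```

```bash
cat > go.py <<'E'
from geo import *
from plant import r, gripper_to, inverse_kinematics, vision, models, telemetry
import cv2
p=np.load("p.npy"); O,n,u,yh,P=frame(p)
F=R.from_euler('z',np.pi).as_matrix()
def TT(th,tilt): return tool(n,u,yh,th,tilt)@F
def snap(cam,name):
    im=vision.snapshot(cam); cv2.imwrite(f"pics/{name}.png",im[:,:,::-1]); return im
def st(): 
    return [round(float(v),3) for v in [telemetry.current_t(),telemetry.current_opening(),*telemetry.current_ee_pos(),*telemetry.current_wrist_force()]]
ball=np.array([.5015,.0597,.136])
E
python3 - <<'E'
from go import *
T=TT(-.37,.1)
r.move_to([.28,.28,.36],list(q(T)))
print(st())
gripper_to(.075,40)
r.move_to(list(ball-T[:,2]*.10),list(q(T)))
print(st())
g=r.move_l(list(ball+T[:,2]*.011),vel=.08,guard=15)
print(g,st()); snap("scene","s1"); snap("top","t1")
E
```

```text
Traceback (most recent call last):
plant.PlanningError: the arm cannot take that pose within its joint ranges
```

```bash
python3 - <<'E'
from go import *
T=TT(-.37,.1)
print(inverse_kinematics([.3,.3,.32],list(telemetry.current_tool_rot())))
print(inverse_kinematics(list(ball-T[:,2]*.10),list(q(T))))
r.move_to([.3,.3,.32],telemetry.current_tool_rot())
print(st())
gripper_to(.075,40)
r.move_to(list(ball-T[:,2]*.10),list(q(T)))
print(st())
g=r.move_l(list(ball+T[:,2]*.011),vel=.08,guard=15)
print(g,st()); snap("scene","s1"); snap("top","t1")
E
```

```text
[ 6.21052910e-01 -3.19830587e-03  1.58293370e+00  3.22624016e-05
  1.56180989e+00 -5.90932571e-01]
[-0.33559748 -0.2499755   2.24316382  0.55218687  0.64510704  0.98451518]
[5.083, 0.095, 0.3, 0.301, 0.32, -0.233, 0.324, -0.474]
[7.0, 0.075, 0.443, 0.047, 0.216, -0.394, 0.232, -0.547]
False [8.542, 0.075, 0.508, 0.061, 0.127, -0.246, -0.826, 0.681]
```

View pics/s1.png

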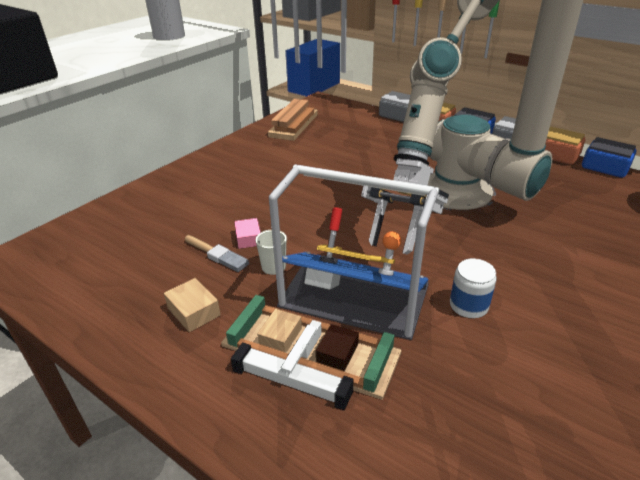

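View pics/t1.png

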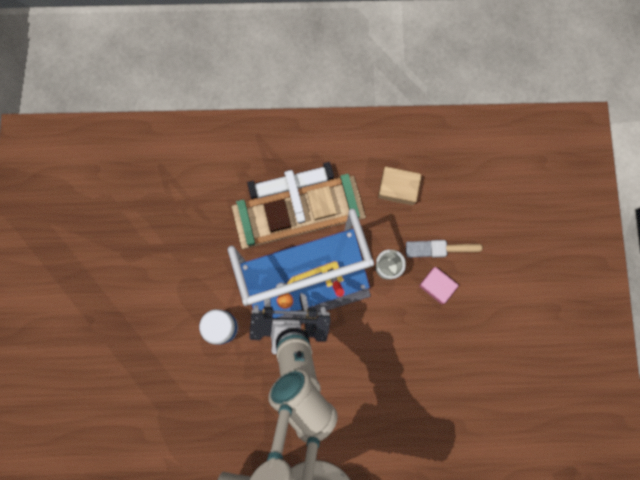

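```bash
python3 - <<'E'
import cv2
a=cv2.imread("pics/s1.png")[150:300,320:470]; b=cv2.imread("pics/t1.png")[230:380,220:370]
cv2.imwrite("pics/z1.png",cv2.resize(cv2.hconcat([a,b]),None,fx=2.6,fy=2.6,interpolation=cv2.INTER_CUBIC))
E
```

```text
(no output)
```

View pics/z1.png

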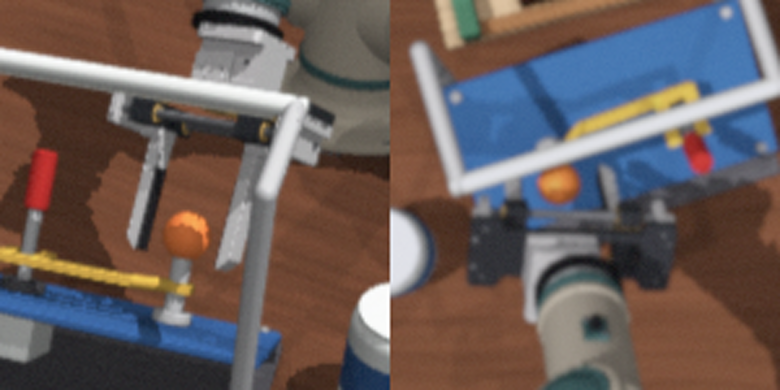

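```bash
python3 - <<'E'
from go import *
gripper_to(0.0,45); print(st(), telemetry.current_torque())
for th in np.arange(-.3,.381,.0857):
    T=TT(th,.1)
    r.move_l(list(ball+T[:,2]*.011),list(q(T)),vel=.02)
    print(round(th,2),st(),np.round(telemetry.current_torque(),2))
snap("scene","s2"); snap("top","t2")
import cv2
a=cv2.imread("pics/s2.png")[150:300,270:420]; b=cv2.imread("pics/t2.png")[230:380,220:370]
cv2.imwrite("pics/z2.png",cv2.resize(cv2.hconcat([a,b]),None,fx=2.6,fy=2.6,interpolation=cv2.INTER_CUBIC))
print([(np.round(d["at"],3),d["score"]) for cam in("scene","top") for d in models.mark_of("fork",cam)])
E
```

```text
[9.308, 0.039, 0.508, 0.061, 0.127, 0.078, 0.254, 0.542] [0.07738153 0.32651588 0.09566382]
-0.3 [9.558, 0.039, 0.508, 0.061, 0.127, -0.365, 1.753, 1.187] [0.31 0.24 0.23]
-0.21 [9.808, 0.039, 0.508, 0.062, 0.127, 0.506, 3.196, 0.639] [0.42 0.12 0.4 ]
-0.13 [10.058, 0.039, 0.508, 0.062, 0.127, 0.433, 4.431, 0.892] [0.61 0.09 0.5 ]
-0.04 [10.308, 0.039, 0.508, 0.062, 0.127, 0.001, 6.075, 2.366] [0.64 0.03 0.58]
0.04 [10.558, 0.039, 0.508, 0.062, 0.127, 1.284, 6.432, 1.713] [ 0.73 -0.03  0.63]
0.13 [10.808, 0.038, 0.508, 0.063, 0.127, 1.825, 6.136, -0.112] [ 0.71 -0.08  0.64]
0.21 [11.058, 0.039, 0.508, 0.063, 0.127, 0.952, 6.375, 1.9] [ 0.73 -0.09  0.69]
0.3 [11.308, 0.038, 0.508, 0.063, 0.127, 2.034, 7.15, 0.853] [ 0.75 -0.12  0.69]
[(array([ 0.62 , -0.009,  0.147]), 0.95), (array([ 0.62 , -0.009,  0.145]), 0.79), (array([ 0.442,  0.232, -0.002]), 0.18)]
```

View pics/z2.png

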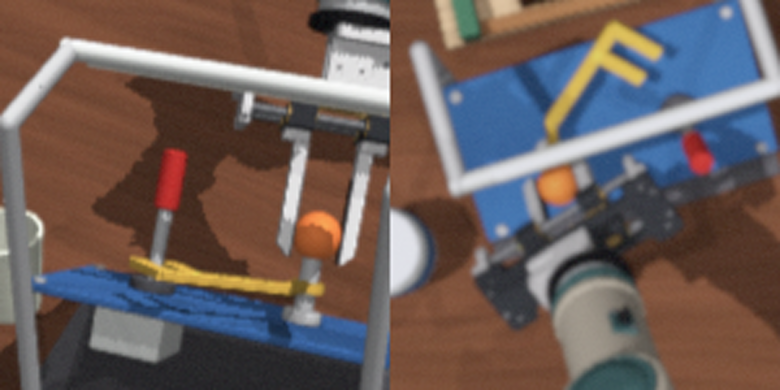

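```bash
python3 - <<'E'
from go import *
for th in (.36,.43):
    T=TT(th,.1)
    r.move_l(list(ball+T[:,2]*.011),list(q(T)),vel=.02)
    print(round(th,2),st(),np.round(telemetry.current_torque(),2))
r.hold(.2)
gripper_to(.075,45)
r.move_l(list(ball-T[:,2]*.11),vel=.12)
snap("scene","s3"); snap("top","t3")
for cam in("scene","top"):
  print([(np.round(d["at"],3),d["score"]) for d in models.mark_of("fork",cam)])
  print([(np.round(d["at"],3),d["score"]) for d in models.mark_of("lever_grip",cam)])
print(st())
a=cv2.imread("pics/s3.png")[150:300,270:420]; b=cv2.imread("pics/t3.png")[230:380,220:370]
cv2.imwrite("pics/z3.png",cv2.resize(cv2.hconcat([a,b]),None,fx=2.6,fy=2.6,interpolation=cv2.INTER_CUBIC))
E
```

```text
0.36 [11.758, 0.039, 0.508, 0.063, 0.127, 1.437, 6.521, 1.802] [ 0.78 -0.17  0.6 ]
0.43 [12.008, 0.038, 0.507, 0.063, 0.127, 1.803, 7.281, 1.72] [ 0.71 -0.16  0.62]
[(array([0.628, 0.005, 0.154]), 0.56)]
[(array([ 0.529, -0.068,  0.154]), 0.53)]
[(array([0.629, 0.007, 0.155]), 0.62)]
[(array([ 0.524, -0.065,  0.152]), 0.63)]
[14.4, 0.075, 0.439, 0.038, 0.223, 0.722, 0.117, -0.527]
```

View pics/z3.png

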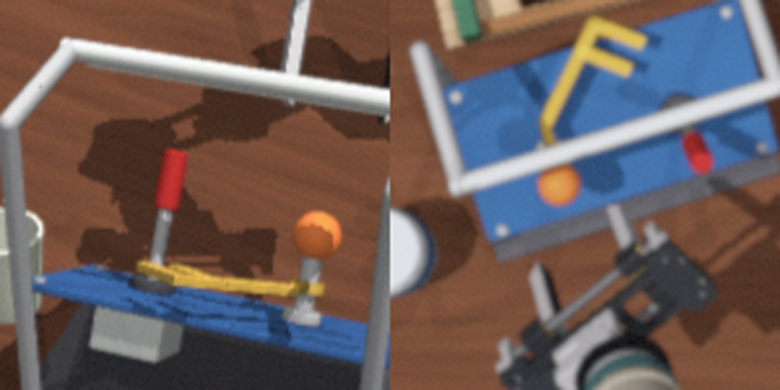

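```bash
cat >> go.py <<'E'
piv=np.array([.5262,-.0687,.1545])-.095*n
def lp(y,h): return list(piv+y*yh+h*n)
def lever_est(): return [(np.round(d["at"],3).tolist(),round(float(np.arcsin((np.array(d["at"])-piv)@yh/.095)),3)) for c_ in("scene","top") for d in models.mark_of("lever_grip",c_)[:1]]
E
python3 - <<'E'
from go import *
T=TT(0,.05)
gripper_to(0.0,30)
r.move_to(lp(.05,.195),list(q(T)))
print(st())
print(r.move_l(lp(.05,.093),vel=.1,guard=12),st())
print(r.move_l(lp(-.012,.093),vel=.06,guard=18),st(),telemetry.current_wrist_force()@yh)
snap("scene","s4"); snap("top","t4"); print(lever_est())
E
```

```text
[16.042, 0.0, 0.462, -0.035, 0.239, 0.008, 0.361, -0.307]
False [17.208, 0.0, 0.514, -0.02, 0.153, 0.291, -0.318, 0.276]
False [18.392, 0.0, 0.529, -0.077, 0.151, 0.385, 7.204, -0.397] 6.840073966916083
[([0.54, -0.104, 0.15], -0.412), ([0.53, -0.001, 0.276], 0.747)]
```

```bash
python3 - <<'E'
from go import *
for y in (-.016,-.019,-.022,-.025):
    g=r.move_l(lp(y,.093),vel=.03,guard=12); f=np.array(telemetry.current_wrist_force())@yh
    print(y,g,st(),f)
    if g or f>14: break
snap("scene","s5"); snap("top","t5"); print(lever_est())
for c_ in("scene","top"):
  for k in("pusher","pale_blank","dark_blank"): print(c_,k,[np.round(d["at"],3).tolist() for d in models.mark_of(k,c_)[:2]])
r.hold(.3)
a=cv2.imread("pics/s5.png")[150:410,200:460]; b=cv2.imread("pics/t5.png")[140:400,200:460]
cv2.imwrite("pics/z5.png",cv2.resize(cv2.hconcat([a,b]),None,fx=1.5,fy=1.5,interpolation=cv2.INTER_CUBIC))
E
```

```text
-0.016 False [18.875, 0.0, 0.529, -0.08, 0.151, -0.225, 7.716, -0.55] 7.496808069687023
-0.019 False [19.125, 0.0, 0.53, -0.083, 0.151, -1.353, 6.86, -0.687] 6.972065085442162
-0.022 False [19.375, 0.001, 0.53, -0.086, 0.151, -1.36, 8.312, -0.842] 8.373722623914762
-0.025 False [19.625, 0.0, 0.531, -0.088, 0.15, -1.863, 8.517, -1.37] 8.705936539409338
[([0.542, -0.11, 0.147], -0.486), ([0.542, -0.105, 0.146], -0.423)]
scene pusher [[0.76, -0.026, -0.003], [0.745, 0.029, -0.002]]
scene pale_blank [[0.77, -0.062, 0.014], [0.541, -0.339, -0.002]]
scene dark_blank [[0.734, 0.086, 0.014], [0.574, -0.055, 0.07]]
top pusher [[0.755, -0.027, 0.001]]
top pale_blank [[0.534, -0.331, 0.002], [0.807, -0.242, -0.001]]
top dark_blank [[0.528, 0.003, 0.274], [0.732, 0.083, 0.014]]
```

View pics/z5.png

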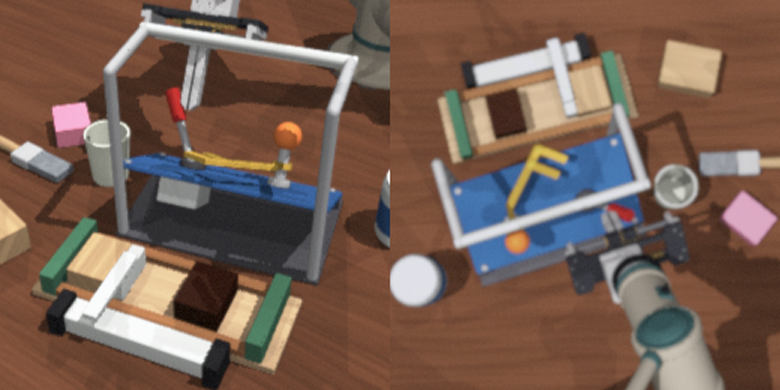

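```bash
python3 - <<'E'
from go import *
for y in (-.028,-.031,-.034,-.037,-.040):
    g=r.move_l(lp(y,.093),vel=.03,guard=12); f=np.array(telemetry.current_wrist_force())@yh
    print(y,g,st(),f)
    if g or f>14: break
r.hold(2.1)
snap("scene","s6"); snap("top","t6"); print(st(),lever_est())
for c_ in("scene","top"):
  for k in("pusher","pale_blank"): print(c_,k,[np.round(d["at"],3).tolist() for d in models.mark_of(k,c_)[:2]])
a=cv2.imread("pics/s6.png")[150:410,200:460]; b=cv2.imread("pics/t6.png")[140:400,200:460]
cv2.imwrite("pics/z6.png",cv2.resize(cv2.hconcat([a,b]),None,fx=1.5,fy=1.5,interpolation=cv2.INTER_CUBIC))
E
```

```text
-0.028 False [20.675, 0.001, 0.531, -0.091, 0.15, -1.906, 9.622, -0.378] 9.781356349121364
-0.031 False [20.925, 0.001, 0.532, -0.093, 0.15, -1.989, 9.201, -0.962] 9.397831208760508
-0.034 False [21.175, 0.001, 0.532, -0.094, 0.15, -4.904, 13.846, 2.078] 14.652116462827546
[23.375, 0.0, 0.532, -0.094, 0.15, -4.282, 13.623, 1.271] [([0.545, -0.116, 0.143], -0.56), ([0.544, -0.109, 0.143], -0.48)]
scene pusher [[0.762, -0.031, 0.002], [0.747, 0.028, -0.002]]
scene pale_blank [[0.542, -0.336, -0.004], [0.81, -0.248, -0.0]]
top pusher [[0.754, -0.037, 0.002], [0.561, 0.008, -0.002]]
top pale_blank [[0.808, -0.243, -0.001], [0.772, -0.072, 0.009]]
```

View pics/z6.png

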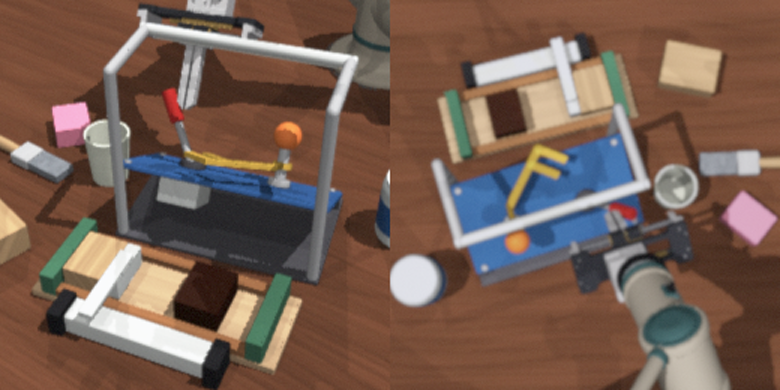

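The force jump and stall show the lever at its end stop. The pale blank sits at the right green stop, and it was held for more than 2 s. I'll release it in a controlled way now.

```bash
python3 - <<'E'
from go import *
r.move_l(lp(.035,.093),vel=.08); print(st())
r.move_l(lp(.05,.093),vel=.08)
T=TT(0,.05)
r.move_l(lp(.05,.19),vel=.12); r.hold(.5)
r.move_l(list(np.array(lp(.05,.19))-T[:,2]*.04),vel=.12)
snap("scene","s7"); snap("top","t7"); print(st(),lever_est())
for c_ in("scene","top"):
  for k in("pusher","pale_blank","dark_blank","fork","paint_tin","paper_cup"): print(c_,k,[np.round(d["at"],3).tolist() for d in models.mark_of(k,c_)[:3]])
a=cv2.imread("pics/s7.png")[150:410,200:460]; b=cv2.imread("pics/t7.png")[140:400,200:460]
cv2.imwrite("pics/z7.png",cv2.resize(cv2.hconcat([a,b]),None,fx=1.5,fy=1.5,interpolation=cv2.INTER_CUBIC))
E
```

```text
[24.683, 0.001, 0.518, -0.035, 0.153, 0.354, 0.169, 0.26]
[27.067, 0.001, 0.442, -0.04, 0.267, 0.114, -0.783, -0.25] [([0.522, -0.067, 0.155], 0.028)]
scene pusher [[0.751, 0.025, 0.002]]
scene pale_blank [[0.773, -0.068, 0.012], [0.809, -0.249, 0.001], [0.541, -0.34, -0.002]]
scene dark_blank [[0.732, 0.081, 0.014]]
scene fork [[0.626, 0.009, 0.155]]
scene paint_tin [[0.445, 0.237, -0.0]]
scene paper_cup [[0.586, -0.206, -0.0]]
top pusher [[0.744, 0.027, 0.002]]
top pale_blank [[0.535, -0.334, 0.001], [0.772, -0.071, 0.008], [0.807, -0.245, -0.004]]
top dark_blank [[0.731, 0.085, 0.014]]
top fork [[0.628, 0.007, 0.153], [0.524, -0.066, 0.156]]
top paint_tin [[0.443, 0.235, 0.001]]
top paper_cup [[0.595, -0.209, -0.002]]
```

View pics/z7.png

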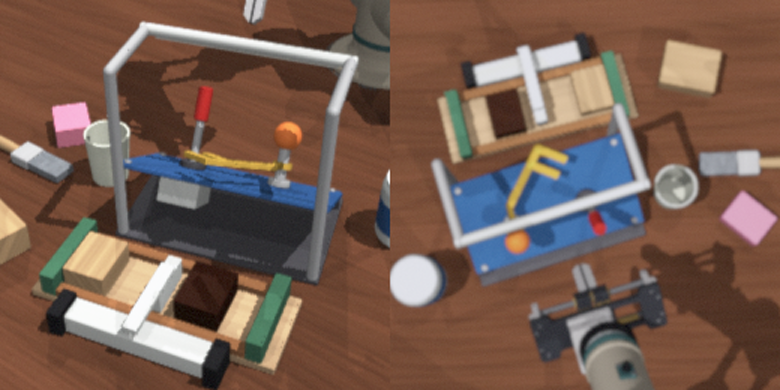

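The picture shows the pale blank beside its green stop, the lever and pusher back in the middle, the catch open and the gripper clear. I'm handing in.

```bash
python3 -c "
from plant import r
r.sign_off()"
```

```text
the job is handed in; nothing more can be done
```

The job is done and handed in, at about 27 s of the 48 s allowed.

- **Catch:** I gripped the ball knob at 45 N, with the tool tilted past square so it stayed clear of the lamp bar. I turned it anticlockwise to about 0.77 rad, judged from the height of the fork. It was still there in the last pictures.
- **Lever:** I pushed it to the robot's right with closed fingers until the force jumped to about 14.5 N at the end stop. I held it for more than 2 s and brought it back under control.
- **Last checks:**
  - The lever read about 0.03 rad.
  - The pale blank was about 99 mm from the jig's middle. 92 mm was needed, and the estimate is good to about 4 mm. In the picture it sits at its green stop.
  - The dark blank, tin and cup were unmoved within camera noise. The brush looks unmoved in the pictures, but I did not measure it.
  - The gripper was clear of everything.

**Disagreements:**
- The two cameras differed on the held lever angle (−0.56 and −0.48 rad); the end-stop contact and the pusher position settled that.
- The fork readings were about 5 mm off my fitted console model, so I used the directly measured ball and grip positions instead.

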